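# Clamp a walnut strip in the hobby jig with its thumbscrew

### The arm

A 6-joint arm with a two-finger parallel gripper is mounted at the origin on a cart in front of the work surface, level with it; the furniture and walls round the work are solid. World frame = base frame: x ahead of the robot, y to its left, z up, the work surface at z = 0. Lengths are in mm, angles in rad, forces in N, time in s.
With the tool pointing down it reaches from about 375 to 975 mm from the base axis. Payload 3.8 kg.
Tool frame: the origin (TCP) lies midway between the tips of the shut fingers; the grasp point (between the pads) lies 19 mm behind it; z points along the fingers, y is the line along which they close (so a half turn about z gives the same grasp; the last joint's range is limited). The gripper opens to 85 mm and grips with 20 to 120 N. Pads are 22 mm wide; open, the fingers measure 114 mm over their backs; the gripper's body (76 mm by 85 mm) begins 54 mm behind the grasp point. The pads swing forward as they close: fully open they stand 13 mm farther back than shut.
Start: joints at [-1.24, 0.264, 1.604, -0, 1.274, -0.037], TCP at [242.7, -629.853, 231.28] pointing down, gripper open.
Joint ranges: [-2.63, 2.63], [-0.94, 2.18], [0.31, 2.57], [-1.31, 4.45], [0, 2.66], [-2.55, 2.55]. Speed limits (rad/s): [2.57, 2.57, 3.14, 3.14, 3.14, 3.14].

### API

Orientations are given as a unit quaternion [w, x, y, z].
In Python, from cell import r gives the robot as it stands. The module is installed in compiled form; this text tells all that it offers.
- The arm moves only by the shell command python3 -m handwheel 'ROWS' [FORCE]. ROWS is text: rows parted by semicolons, each of 5 numbers parted by spaces: the closure, from 0 (fully open) to 1 (shut), then the shift along the tool's x, y, z in cm, then the turn about the tool's z in rad. A call has 1 to 12 rows; each row is the pose to reach, as a shift and turn from the pose commanded when the call began, along the tool's axes at that moment; what a row does not reach only later rows make up. A row lasts 1/8 s, in which the tool goes at most 62.5 mm and 10.7 degrees, less where a joint would pass 70% of its speed; a pose out of reach is approached as far as the arm can. A call with a gripper value outside its range is refused whole. The fingers move at their own pace and stop on an object; FORCE is the grip in N (left out, the last holds). Time passes only in rows, so rows that repeat a pose let the fingers close. It gives the time, the measured TCP pose, the force, the opening and the grip force at its end, in the units of the state.
- r.observe(): the state, without advancing time (a new reading comes with each control period).
- r.snapshot(name): name is "side" or "top" or "wrist"; returns the picture (480x640x3 uint8, red, green, blue); there is no depth.
- r.camera_info(name): a dict with "camera_matrix" (3x3 intrinsics, pixels), "k1" (the pictures are not rectified: a ray, as slopes to the right and down, at radius r is drawn at 1 + k1 r^2 times it, then the intrinsics apply), "T" (4x4, takes a point from camera to world coordinates). Camera axes: x right, y up, looking along -z (the intrinsics and any distortion apply to the point x, -y, -z); pixel columns grow to the right and rows downward; lengths in mm; the calibration is good to about 2 mm. A picture is of the moment at which its call begins: read the wrist's pose just before it. camera_info takes no time and is no camera call; for the wrist camera it gives the pose at the moment of the call.
- r.hand_in(): hands the job in; it is judged then, once.
The state is a dict: "t": time; "q": joint angles; "qd": joint speeds; "joint_efforts": joint torques, N m; "ee_pos": TCP position; "tcp_rot": TCP orientation; "wrist_force": force on the tool from outside, world axes, zero at the start; "moment": the same for the moment, N m; "gripper_width": opening from 0.0 (shut) to 1.0 (fully open); "grip_force": force on a finger pad.
Only numpy, scipy, OpenCV 4.12 (cv2) and the standard library are available. Lean on these libraries where they do the work, as an engineer would, in place of code of your own. Each camera call takes 0.05 s, during which the arm holds its last target. There are 200 camera calls.

### The job

The walnut strip lies part-way along the channel of the little aluminium clamping jig. Slide it fully home against the jig's dark end stop, then turn the knurled thumbscrew clockwise (seen from above) until its brass foot seats on the strip and clamps it firmly: stop soon after the resistance rises, because overtightening crushes the wood. Leave the strip home and clamped, let go, and do not disturb the glue bottle, the thread spool and the teal jar standing near.

Things in the scene. Friction and masses are not known exactly. Their poses are not given: they have to be found in the camera images.
- jig: aluminium clamping jig, fixed; origin on the table top, z up, +x along the channel to the end stop. Base plate 175 x 70 x 10 mm, x = -100 to 75 mm. Channel between two rails (inner faces y = +-13.5 mm, 8 mm wide, top z = 22 mm) from x = -45 mm to the stop. A bridge over it, x = 9 to 31 mm, y = +-32.5 mm, z = 38 to 48 mm, carries the thumbscrew at x = 20 mm, y = 0
- end_stop (a point): centre of the face of the dark steel end stop that the strip must touch: x = 55 mm, y = 0, z = 18 mm of the jig; 18 mm high, top at z = 28 mm; axes as the jig's
- strip_centre (a point): centre of the loose walnut strip, 120 mm long (x) x 24 mm wide (y) x 16 mm high (z), 40 to 85 g; it lies flat on the base plate in the channel (underside at z = 10 mm of the jig), 15 to 30 mm short of the end stop; fully home its centre is at x = -5 mm of the jig and 20 mm of it stick out of the channel
- strip_near_end (a point): centre of the strip's end face away from the end stop (60 mm from its centre), the face to push on; axes as the strip's
- screw_head (a point): centre of the thumbscrew's dark knurled round head, 30 mm diameter, 16 mm high, vertical axis; a 14 mm collar below reaches 18 mm under the centre. Clockwise from above lowers head and foot 2 mm per radian (coarse quick thread). It starts 1.4 to 2.6 rad short of the foot touching the strip, head centre then 80 to 83 mm above the table. Free turning takes about 0.06 N m
- pressure_foot: brass foot of the thumbscrew, disc 18 mm in diameter, 4 mm thick, under the bridge; origin at the centre of its underside. Moves down with the screw without turning and presses on the strip. Once it touches, torque on the screw rises by 0.002 N m per newton of clamping force, steeply. Clamped above some 30 N, the released screw eases back to about 30 N; over 120 N crushes the wood
- blue_glue: upright black and blue glue bottle, 23 x 32 x 83 mm, origin at its underside; bystander
- thread_spool: upright wooden spool of pale thread, 25 mm in diameter, 29 mm high, origin at its underside; bystander
- round_jar: small clear jar with teal content, 34 mm in diameter, 21 mm high, origin at its underside; bystander
Not all that is in view belongs to the job. What is shaped like the part that bears strip_centre but green is not meant.

How it is judged (in metres and radians):
On the way, in this order (a step that is already met when the one before it is completed fails the run):
1. the strip is fully home: its end within 2.5 mm of touching the end stop, before it is clamped (x of strip_centre in the frame of jig above -0.0075 m and contact force between pressure_foot and strip below 2 N), for 0.2 s.
2. the foot presses on the strip with more than 10 N (contact force between pressure_foot and strip above 10 N), for 0.2 s.
At the end, for the whole second after the job is handed in: The strip lies flat and home, its end within 2.5 mm of the end stop, and the foot holds it with more than 10 N (x of strip_centre in the frame of jig above -0.0075 m and angle between strip_centre's own z axis and vertical below 0.05 rad and contact force between pressure_foot and strip above 10 N); the robot touches nothing.
It fails at once if the foot presses on the strip with more than 120 N (overtightened) (contact force between pressure_foot and strip above 120 N).
It fails at once if a bystander is moved more than 15 mm (distance of any of blue_glue, thread_spool, round_jar from where it was at the start of the episode above 0.015 m).
It also fails if it takes over 72 s, if anything falls off the work surface, if the arm or the gripper's body presses on something with over 40 N, if the wrist force passes 120 N, or if a joint passes its speed limit or range.

## Working session

There is one attempt and no reset: what is moved stays moved. The work goes in short steps, Python scripts to look and compute and a shell command to move; the robot and the scene stay as the last step left them, time stands still between calls to the robot, and variables do not carry over. Pictures are saved under pics/ and viewed, at most 10 in all, crops included, and the job is handed in when it is done.

```bash
mkdir -p pics
python3 - <<'E'
from cell import r
import cv2
s=r.observe();print({k:s[k] for k in('t','ee_pos','tcp_rot','gripper_width')})
for n in('top','side'):
    cv2.imwrite(f'pics/{n}0.png',r.snapshot(n)[:,:,::-1]);c=r.camera_info(n);print(n,c)
E
```

```text
{'t': 0.0, 'ee_pos': array([ 242.47367787, -629.15536817,  229.93696416]), 'tcp_rot': array([-1.12544638e-03,  9.83134464e-01,  1.82880645e-01, -1.71748940e-04]), 'gripper_width': 1.0015377523575308}
top {'camera_matrix': array([[571.18845642,   0.        , 320.93605841],
       [  0.        , 571.18845642, 239.61060539],
       [  0.        ,   0.        ,   1.        ]]), 'k1': -0.13475561370603023, 'T': array([[-4.95427953e-02,  9.77743982e-01, -2.03868135e-01,
         2.87983940e+02],
       [-9.98771722e-01, -4.86524307e-02,  9.38018879e-03,
         2.88260316e+01],
       [-7.47257183e-04,  2.04082449e-01,  9.78953418e-01,
         1.21616797e+03],
       [ 0.00000000e+00,  0.00000000e+00,  0.00000000e+00,
         1.00000000e+00]])}
side {'camera_matrix': array([[495.74965603,   0.        , 321.73690682],
       [  0.        , 495.74965603, 242.38969102],
       [  0.        ,   0.        ,   1.        ]]), 'k1': -0.04125072381111019, 'T': array([[-9.32932876e-01,  1.14216357e-01, -3.41454056e-01,
         2.04133444e+02],
       [-3.59803585e-01, -3.30849700e-01,  8.72398909e-01,
         7.88373549e+02],
       [-1.33277468e-02,  9.36746017e-01,  3.49756017e-01,
         3.98881631e+02],
       [ 0.00000000e+00,  0.00000000e+00,  0.00000000e+00,
         1.00000000e+00]])}
```

View pics/top0.png

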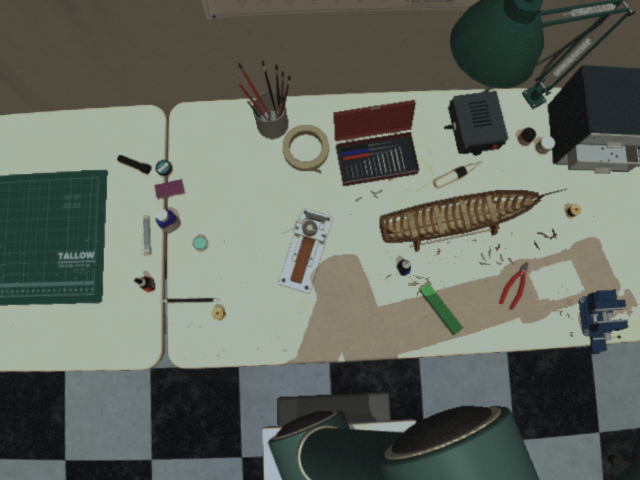

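View pics/side0.png

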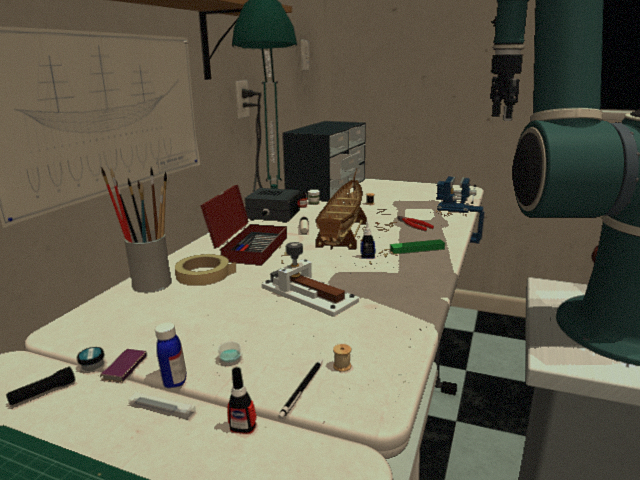

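The top view shows the jig at about (306,248) with the brown walnut strip in it at (302,258). The green bar at (440,308) is the decoy. The bystanders are the bottle (403,266), jar (200,242) and spool (218,312). I'll enlarge the jig to confirm.

Run:
```python
import cv2
i=cv2.imread('pics/top0.png')[200:300,265:365];cv2.imwrite('pics/c1.png',cv2.resize(i,None,fx=6,fy=6,interpolation=cv2.INTER_CUBIC))
```

```text
(no output)
```

View pics/c1.png

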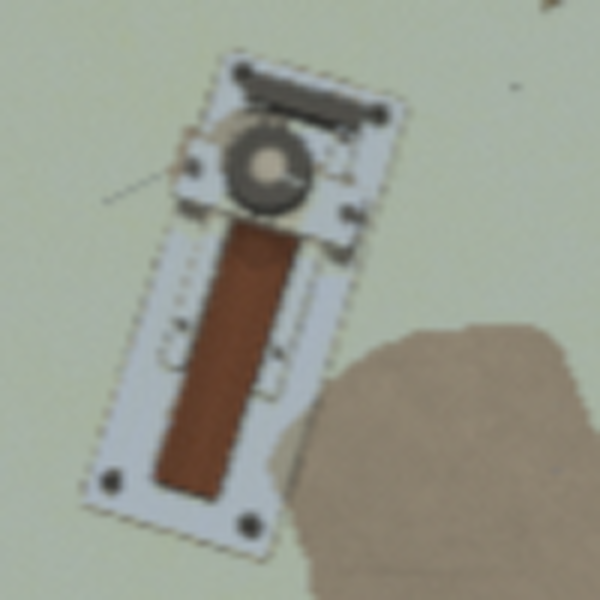

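The crop confirms it: aluminium jig, walnut strip with its near end at (187,493), knurled head at (268,167) and dark stop at the top. The plate corners are (230,52), (405,103), (267,560) and (85,500).

```bash
cat > h.py <<'E'
import numpy as np,cv2
from cell import r
from scipy.spatial.transform import Rotation as R
def rays(c,px):
    k=np.array([c['k1'],0,0,0.]) 
    n=cv2.undistortPoints(np.array(px,float).reshape(-1,1,2),c['camera_matrix'],k).reshape(-1,2)
    return np.c_[n[:,0],-n[:,1],-np.ones(len(n))]@c['T'][:3,:3].T, c['T'][:3,3]
def onz(c,px,z):
    d,o=rays(c,px); z=np.broadcast_to(z,len(d)); return o+d*((z-o[2])/d[:,2])[:,None]
def rot(s): q=s['tcp_rot']; return R.from_quat([q[1],q[2],q[3],q[0]])
def fit(P,W): # planar rigid: W=Rz P + t
    a,b=P.mean(0),W.mean(0); A,B=P-a,W-b
    th=np.arctan2((A[:,0]*B[:,1]-A[:,1]*B[:,0]).sum(),(A*B).sum()); Rz=np.array([[np.cos(th),-np.sin(th)],[np.sin(th),np.cos(th)]])
    t=b-Rz@a; return th,t,W-(P@Rz.T+t)
E
python3 - <<'E'
from h import *
c=r.camera_info('top')
f=lambda p:np.array(p)/6+[265-.4,200-.4]
W=onz(c,f([(230,52),(405,103),(267,560),(85,500)]),10)[:,:2]
P=np.array([(75,35),(75,-35),(-100,-35),(-100,35.)])
th,t,res=fit(P,W);print(th,t,res)
Rz=np.array([[np.cos(th),-np.sin(th)],[np.sin(th),np.cos(th)]])
q=onz(c,f([(187,493),(268,165)]),[26,89.5]);print(q,(q[:,:2]-t)@Rz)
s=r.observe();print(rot(s).as_matrix())
print([ (n,onz(c,[p],z)) for n,p,z in(('bottle',(403,266),40),('jar',(200,242),20))])
ci=r.camera_info('wrist');print(ci, rot(s).inv().apply(ci['T'][:3,3]-s['ee_pos']))
E
```

```text
-0.3445736636568064 [530.3655799   46.55029199] [[-1.83847424 -1.096269  ]
 [-0.46227201  2.2202258 ]
 [ 0.7439644   0.64217454]
 [ 1.55678185 -1.76613135]]
[[448.21375953  74.64752002  26.        ]
 [549.62736292  40.34334679  89.5       ]] [[-86.81401489  -1.30484925]
 [ 20.22624453   0.66444413]]
[[ 9.33116225e-01  3.59574342e-01 -6.34719837e-04]
 [ 3.59574888e-01 -9.33114248e-01  1.92366889e-03]
 [ 9.94358500e-05 -2.02323596e-03 -9.99997948e-01]]
[('bottle', array([[ 468.14251796, -150.91628878,   40.        ]])), ('jar', array([[544.77121304, 277.41580429,  20.        ]]))]
{'camera_matrix': array([[390.37507308,   0.        , 321.02278016],
       [  0.        , 390.37507308, 237.04241942],
       [  0.        ,   0.        ,   1.        ]]), 'k1': 0.0018913059148049144, 'T': array([[ 3.58918588e-01,  8.97078828e-01,  2.57734406e-01,
         3.07436448e+02],
       [-9.33366371e-01,  3.45601677e-01,  9.68849780e-02,
        -6.03864377e+02],
       [-2.15998073e-03, -2.75334447e-01,  9.61346075e-01,
         3.72349714e+02],
       [ 0.00000000e+00,  0.00000000e+00,  0.00000000e+00,
         1.00000000e+00]])} [  69.7113376    -0.61896221 -142.27372676]
```

```bash
R='1 42.6 -60 10 -2.43'; python3 -m handwheel '1 42.6 -60 8 -1.2; 1 42.6 -60 8 -1.2; 1 42.6 -60 8 -1.2; 1 42.6 -60 8 -1.2; 1 42.6 -60 8 -1.2; 1 42.6 -60 8 -2.43; 1 42.6 -60 8 -2.43; 1 42.6 -60 8 -2.43; 1 42.6 -60 8 -2.43; 1 42.6 -60 8 -2.43; 1 42.6 -60 8 -2.43; 1 42.6 -60 8 -2.43' 40
python3 - <<'E'
from h import *
s=r.observe();print(s['q'],s['ee_pos'],rot(s).as_matrix()[:2,:2])
E
```

```text
t: 1.6
ee_pos: [424.3, 85.5, 151.0]
tcp_rot: [0.0, 0.255, 0.967, 0.0]
wrist_force: [0.7, -0.4, 1.2]
gripper_width: 0.002
grip_force: 0.0
[ 1.41268671e-01 -1.38785480e-01  2.18463940e+00 -5.65931230e-05
  1.09553658e+00 -9.13085268e-01] [424.29432859  85.47431208 150.95799841] [[-0.86959416  0.49376711]
 [ 0.49376712  0.86959418]]
```

```bash
python3 -m handwheel '1 0 0 0 -0.17; 1 0 0 0 -0.17; 1 0 0 0 -0.17'
python3 - <<'E'
from h import *
s=r.observe();print(s['q'],s['ee_pos'],rot(s).as_euler('ZYX'))
c=r.camera_info('wrist');np.save('w1.npy',c,allow_pickle=True)
cv2.imwrite('pics/w1.png',r.snapshot('wrist')[:,:,::-1])
E
```

```text
t: 1.98
ee_pos: [424.2, 82.8, 151.1]
tcp_rot: [-0.0, 0.178, 0.984, -0.0]
wrist_force: [0.3, -0.1, -0.4]
gripper_width: 0.001
grip_force: 0.0
[ 1.35120699e-01 -1.39743787e-01  2.18524988e+00 -1.10903598e-04
  1.09655377e+00 -1.07832839e+00] [424.19163174  82.76288874 151.0648436 ] [ 2.78429603e+00 -3.65049647e-04 -3.14128484e+00]
```

View pics/w1.png

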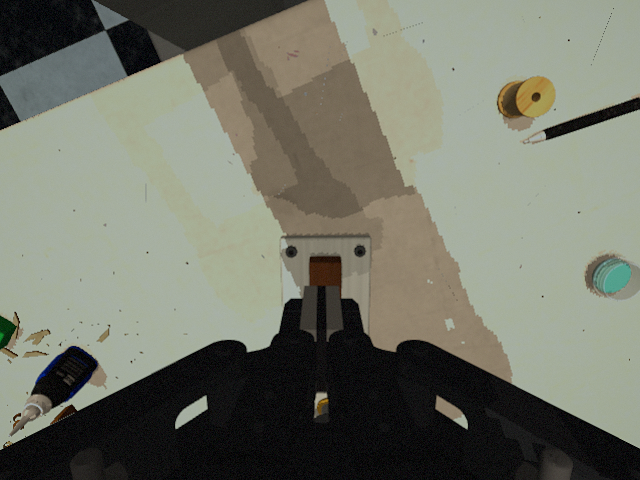

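The wrist view shows the plate's near corners at (281,237) and (370,236), and the strip's near end top edge from (309,257) to (342,257). The fingers are just in front of the strip.

Run:
```python
from h import *
c=np.load('w1.npy',allow_pickle=True).item()
th=-.3446;t=np.array([530.37,46.55]);Rz=np.array([[np.cos(th),-np.sin(th)],[np.sin(th),np.cos(th)]])
q=onz(c,[(281,237),(370,236),(309,257),(342,257)],[10,10,26,26]);print(q,(q[:,:2]-t)@Rz)
s=r.observe();print((s['ee_pos'][:2]-t)@Rz)
```

```text
[[423.77182525  50.97187993  10.        ]
 [446.58060743 114.17535034  10.        ]
 [441.10844592  67.47102024  26.        ]
 [449.47213705  89.82471859  26.        ]] [[-101.82513844  -31.84909834]
 [-101.70867987   35.34394932]
 [ -91.08146953  -10.46327065]
 [ -90.76100561   13.40169241]]
[-112.02319666   -1.90704363]
```

```bash
python3 -m handwheel '1 0 0.25 6 -0.013; 1 0 0.25 11 -0.013; 1 0 0.25 13.4 -0.013; 1 0 0.25 13.4 -0.013; 1 0 0.25 13.4 -0.013'; python3 -m handwheel '1 -0.5 0 0 0; 1 -1 0 0 0; 1 -1.3 0 0 0; 1 -1.6 0 0 0; 1 -1.9 0 0 0; 1 -2.2 0 0 0; 1 -2.5 0 0 0; 1 -2.8 0 0 0; 1 -2.8 0 0 0;1 -2.8 0 0 0'
python3 - <<'E'
from h import *
th=-.3446;t=np.array([530.37,46.55]);Rz=np.array([[np.cos(th),-np.sin(th)],[np.sin(th),np.cos(th)]])
s=r.observe();print((s['ee_pos'][:2]-t)@Rz,s['wrist_force'][:2]@Rz)
E
```

```text
t: 2.65
ee_pos: [426.5, 85.2, 18.4]
tcp_rot: [0.001, 0.17, 0.985, 0.0]
wrist_force: [0.3, 0.2, 0.8]
gripper_width: -0.001
grip_force: 0.0
t: 3.9
ee_pos: [451.7, 76.2, 17.3]
tcp_rot: [-0.0, 0.17, 0.986, -0.0]
wrist_force: [-0.3, 1.0, 0.4]
gripper_width: 0.0
grip_force: 0.0
[-84.0332905    1.31988688] [-0.6106694   0.81251778]
```

Front face at about x = -73. Creep on in 1 mm rows until the force shows.

```bash
python3 -m handwheel '1 -0.1 0 0 0; 1 -0.2 0 0 0; 1 -0.3 0 0 0; 1 -0.4 0 0 0; 1 -0.5 0 0 0; 1 -0.6 0 0 0; 1 -0.6 0 0 0' | egrep 'pos|wrist'; python3 -m handwheel '1 -0.1 0 0 0; 1 -0.15 0 0 0; 1 -0.2 0 0 0; 1 -0.2 0 0 0' | egrep 'pos|wrist'
```

```text
ee_pos: [457.6, 74.1, 17.3]
wrist_force: [0.4, 0.4, 0.0]
ee_pos: [459.0, 73.6, 17.2]
wrist_force: [-0.6, 1.1, 0.7]
```

```bash
python3 -m handwheel '1 -0.1 0 0 0; 1 -0.15 0 0 0; 1 -0.15 0 0 0' | egrep 'pos|wrist'; python3 -m handwheel '1 -0.1 0 0 0; 1 -0.15 0 0 0; 1 -0.15 0 0 0' | egrep 'pos|wrist'
```

```text
ee_pos: [459.0, 73.4, 16.9]
wrist_force: [-4.9, 3.0, 4.3]
ee_pos: [459.1, 73.2, 16.7]
wrist_force: [-7.7, 4.5, 6.2]
```

Run:
```python
from h import *
c=r.camera_info('side');i=r.snapshot('side')[:,:,::-1][225:325,250:370]
j=r.snapshot('top')[:,:,::-1][200:300,265:365]
cv2.imwrite('pics/c2.png',np.hstack([cv2.resize(k,(400,400),interpolation=cv2.INTER_CUBIC) for k in(i[:,10:110],j)]))
```

```text
(no output)
```

View pics/c2.png

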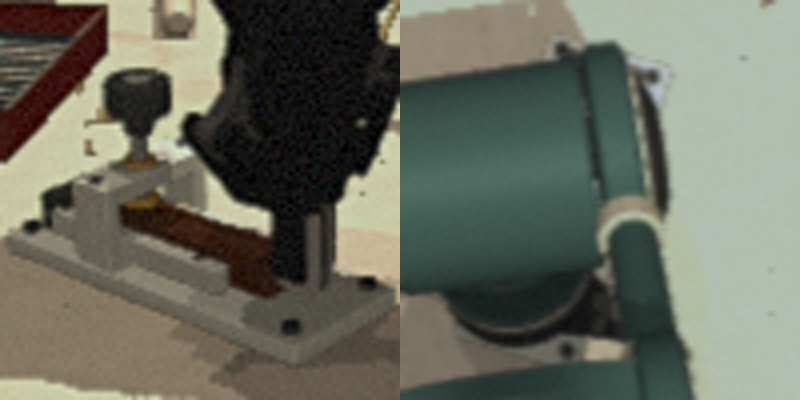

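Left (side) crop: the fingers are against the strip's end, and the brass foot is still clear above it. The force rose while the position stayed put, so the strip is at the stop. Back off and lift.

```bash
python3 -m handwheel '1 1 0 0 0; 1 2.5 0 0 0; 1 2.5 0 -1 0; 0 2.5 0 -6 -0.2; 0 2.5 0 -11 -0.4; 0 2.5 0 -11 -0.6; 0 2.5 0 -11 -0.8; 0 2.5 0 -11 -0.97; 0 2.5 0 -11 -1.13; 0 2.5 0 -11 -1.15; 0 2.5 0 -11 -1.15'
python3 - <<'E'
from h import *
s=r.observe();M=rot(s);print(s['q'],M.inv().apply([548.9-s['ee_pos'][0],41-s['ee_pos'][1],0]))
c=r.camera_info('wrist');np.save('w2.npy',c,allow_pickle=True)
cv2.imwrite('pics/w2.png',r.snapshot('wrist')[:,:,::-1])
E
```

```text
t: 7.5
ee_pos: [438.8, 80.8, 127.8]
tcp_rot: [0.0, -0.392, 0.92, -0.0]
wrist_force: [0.3, 0.5, 0.9]
gripper_width: 1.002
grip_force: 0.0
[ 1.26404629e-01 -8.44420105e-02  2.18329523e+00 -8.87298709e-05
  1.04172954e+00 -2.25090115e+00] [ -47.3910229  -107.01774367    0.10927112]
```

View pics/w2.png

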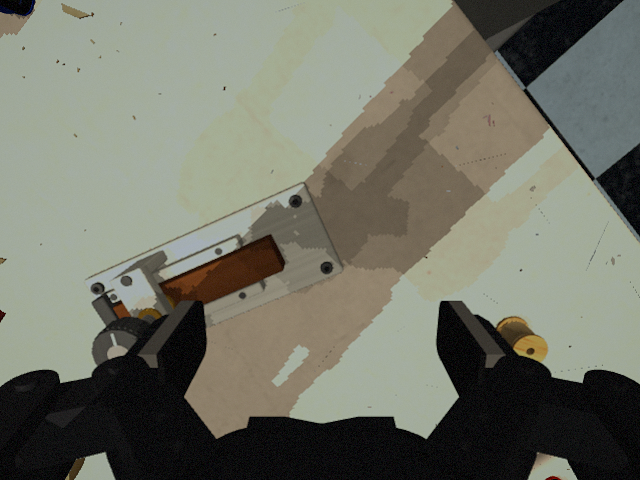

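The wrist view shows the strip's near end edge from (272,236) to (284,263), the plate end corners at (303,183) and (341,268), and the head top near (118,344), partly behind a finger.

```bash
python3 - <<'E'
from h import *
c=np.load('w2.npy',allow_pickle=True).item()
th=-.3446;t=np.array([530.37,46.55]);Rz=np.array([[np.cos(th),-np.sin(th)],[np.sin(th),np.cos(th)]])
q=onz(c,[(303,183),(341,268),(272,236),(284,263),(118,344)],[10,10,26,26,90]);print(q,(q[:,:2]-t)@Rz)
E
python3 -m handwheel '0 -2.4 -5.35 0 0; 0 -4.75 -10.7 0 0;0 -4.75 -10.7 0 0;0 -4.75 -10.7 0 0'
python3 - <<'E'
from h import *
s=r.observe();M=rot(s);print(s['q'],M.inv().apply([548.9-s['ee_pos'][0],41-s['ee_pos'][1],0]))
c=r.camera_info('wrist');np.save('w3.npy',c,allow_pickle=True)
cv2.imwrite('pics/w3.png',r.snapshot('wrist')[:,:,::-1])
E
```

```text
[[424.57137591  49.33975314  10.        ]
 [447.46593238 111.00760072  10.        ]
 [461.16751798  58.81307367  26.        ]
 [468.78874557  77.31275483  26.        ]
 [542.32345796  36.71567744  90.        ]] [[-100.5212274   -33.11516908]
 [ -99.80527273   32.66151029]
 [ -69.27682774  -11.83586209]
 [ -68.35321348    8.15083973]
 [  14.57295502   -5.21804939]]
t: 8.05
ee_pos: [548.1, 41.3, 126.6]
tcp_rot: [-0.001, -0.393, 0.92, 0.0]
wrist_force: [-1.5, -0.3, -0.3]
gripper_width: 0.999
grip_force: 0.0
[ 2.98388042e-02  1.19404565e-01  1.97804908e+00  1.79708922e-04
  1.04606546e+00 -2.34869817e+00] [-0.31621548 -0.80049517 -0.00157033]
```

View pics/w3.png

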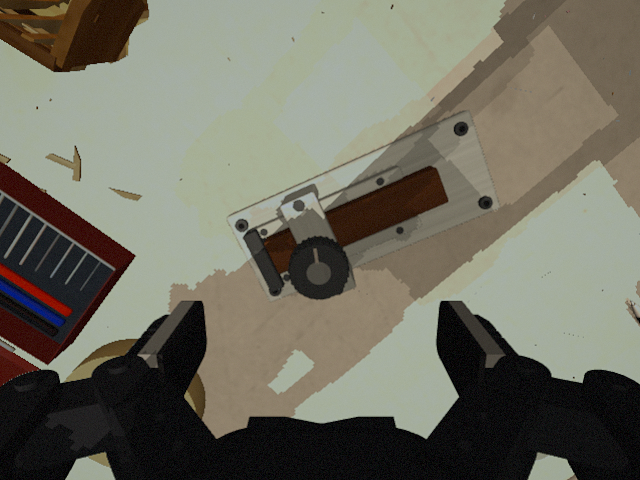

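Run:
```python
from h import *
i=cv2.imread('pics/w3.png');a=i[215:305,225:345];b=i[140:230,390:510]
cv2.imwrite('pics/c3.png',np.vstack([cv2.resize(k,(600,450),interpolation=cv2.INTER_CUBIC)[:300 if n else 450][-300:] for n,k in((0,a),(1,b))]))
```

```text
(no output)
```

View pics/c3.png

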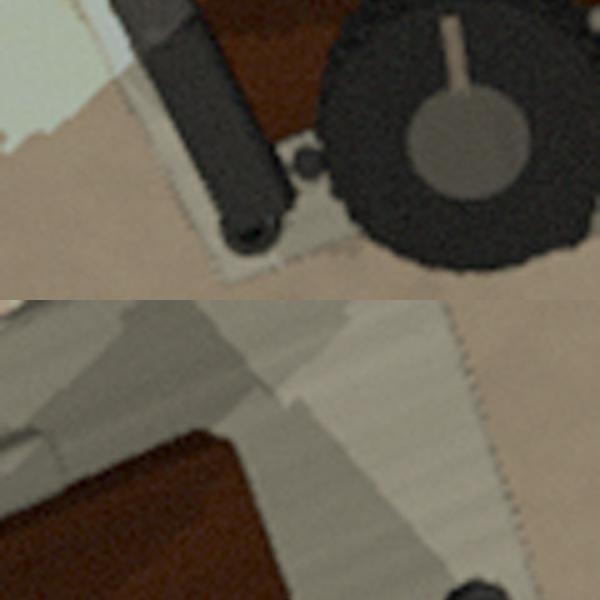

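The crop shows the strip's far end tight against the dark stop with no gap. The head hub centre is at (318.6,273.4).

Run:
```python
from h import *
c=np.load('w3.npy',allow_pickle=True).item()
th=-.3446;t=np.array([530.37,46.55]);Rz=np.array([[np.cos(th),-np.sin(th)],[np.sin(th),np.cos(th)]])
q=onz(c,[(478,140),(498,200),(437,168),(448,200),(273,243),(318.6,273.4)],[10,10,26,26,26,90]);print(q,(q[:,:2]-t)@Rz)
s=r.observe();M=rot(s);print(M.inv().apply(q[-1]-s['ee_pos']))
```

```text
[[432.53400581  67.97547789  10.        ]
 [446.77585045 108.55851156  10.        ]
 [465.16367755  59.13032428  26.        ]
 [472.79116982  79.48955674  26.        ]
 [572.73475883  22.93124085  26.        ]
 [548.45991943  40.89963146  90.        ]] [[-99.32223992 -12.88508898]
 [-99.62743335  30.12327785]
 [-65.62277345 -10.18727893]
 [-65.32145683  11.55176873]
 [ 47.85305686  -7.91855564]
 [ 18.93523368   0.79295349]]
[-0.16375926 -1.09391388 36.78639729]
```

```bash
python3 -m handwheel '0 0 -0.1 3.5 0; 0 0 -0.1 6.5 0; 0 0 -0.1 6.5 0; 0 0 -0.1 6.5 0; 1 0 -0.1 6.5 0; 1 0 -0.1 6.5 0; 1 0 -0.1 6.5 0; 1 0 -0.1 6.5 0; 1 0 -0.1 6.5 0; 1 0 -0.1 6.5 0; 1 0 -0.1 6.5 0; 1 0 -0.1 6.5 0' 40
python3 - <<'E'
from h import *
s=r.observe();print(s['q'][5],s['moment'],rot(s).as_euler('ZYX')[0])
i=r.snapshot('side')[:,:,::-1][190:290,240:360]
cv2.imwrite('pics/c4.png',cv2.resize(i,None,fx=5,fy=5,interpolation=cv2.INTER_CUBIC))
E
```

```text
t: 9.6
ee_pos: [549.8, 40.9, 63.0]
tcp_rot: [0.0, -0.394, 0.919, 0.0]
wrist_force: [-2.3, 1.6, 6.0]
gripper_width: 0.336
grip_force: 39.1
-2.35121389337517 [ 0.13558588  0.32939336 -0.02277496] -2.3325158338341003
```

View pics/c4.png

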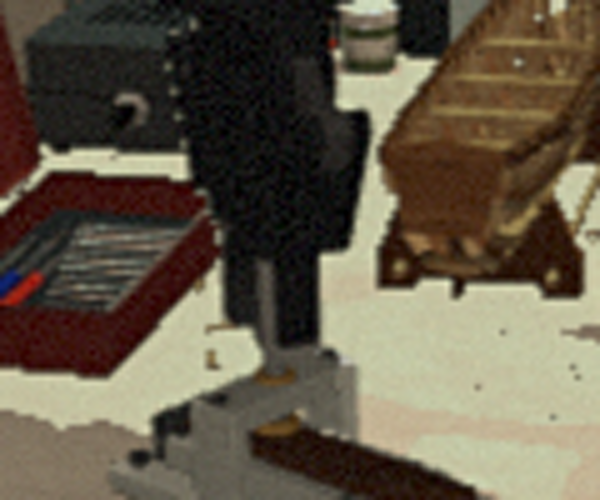

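The crop shows both fingers on the knurled head, above the bridge. Grip is 39 N at about 29 mm. Turn 1.2 rad clockwise, following the head down.

```bash
python3 -m handwheel '1 0 0 0.03 0.15; 1 0 0 0.06 0.3; 1 0 0 0.09 0.45; 1 0 0 0.12 0.6; 1 0 0 0.15 0.75; 1 0 0 0.18 0.9; 1 0 0 0.21 1.05; 1 0 0 0.24 1.2; 1 0 0 0.24 1.2;1 0 0 0.24 1.2'
cat > st.py <<'E'
from h import *
s=r.observe();print(s['t'],'q6',s['q'][5],'M',s['moment'],'F',s['wrist_force'],'yaw',rot(s).as_euler('ZYX')[0],s['ee_pos'])
E
python3 st.py
```

```text
t: 10.9
ee_pos: [549.8, 40.4, 60.6]
tcp_rot: [0.0, 0.194, 0.981, -0.0]
wrist_force: [-2.4, -0.5, 6.7]
gripper_width: 0.336
grip_force: 39.2
10.9 q6 -1.1510795522997925 M [-0.15062945  0.3601838  -0.05417197] F [-2.37524362 -0.5140154   6.65613447] yaw 2.7507226067740373 [549.82979053  40.36586373  60.60864307]
```

```bash
H='python3 -m handwheel'; python3 -m handwheel '1 0 0 0.02 0.1'>/dev/null; python3 st.py;  python3 -m handwheel '1 0 0 0.02 0.1'>/dev/null; python3 st.py;  python3 -m handwheel '1 0 0 0.02 0.1'>/dev/null; python3 st.py;  python3 -m handwheel '1 0 0 0.02 0.1'>/dev/null; python3 st.py
```

```text
11.025 q6 -1.0488258232055143 M [-0.17481544  0.37323642  0.0564569 ] F [-1.90652029 -0.36577082  6.13025857] yaw 2.6486126767070837 [549.83082235  40.35057546  60.42364547]
11.15 q6 -0.948093787893853 M [-0.22443495  0.45590035  0.07027965] F [-3.57052495 -0.91477929  7.34858845] yaw 2.547913488150616 [549.80195167  40.31249648  60.32798555]
11.275 q6 -0.8481124505036678 M [-0.25054358  0.55482969  0.06565871] F [-2.84272973 -1.53407077  7.69503047] yaw 2.447973033231095 [549.81739013  40.25497413  60.29887687]
11.4 q6 -0.7481499312872634 M [-0.30014975  0.69474146  0.10565171] F [-3.7767955  -1.88623893  9.64524084] yaw 2.348048990594657 [549.76128985  40.22664933  60.23433305]
```

```bash
python3 -m handwheel '1 0 0 0 0.05'>/dev/null; python3 st.py;  python3 -m handwheel '1 0 0 0.01 0.05'>/dev/null; python3 st.py
```

```text
11.525 q6 -0.6994309331286934 M [-0.30163464  0.6093804   0.14455192] F [-2.65493424 -0.57903947  8.14973966] yaw 2.2993417379395114 [549.75481072  40.21865528  60.26610085]
11.65 q6 -0.6498096414102882 M [-0.24203177  0.74531511  0.12425125] F [-4.04862658 -0.64250852  9.6932327 ] yaw 2.249741268843574 [549.72364673  40.20221788  60.20355698]
```

```bash
python3 -m handwheel '1 0 0 0 0.05'>/dev/null; python3 st.py;  python3 -m handwheel '1 0 0 0 0.0'>/dev/null; python3 st.py
```

```text
11.775 q6 -0.5998389596234582 M [-0.2433562   0.69099287  0.13496054] F [-3.47245618 -1.81380857  8.86205797] yaw 2.199761914725565 [549.70399667  40.19637023  60.21374567]
11.9 q6 -0.600905734912643 M [-0.30002257  0.69034593 -0.02923829] F [-3.39318352 -1.26257864  9.60076887] yaw 2.200740066286644 [549.70873964  40.20612816  60.21167328]
```

```bash
python3 -m handwheel '1 0 0 0 0; 1 0 0 0 0' 70|tail -1; python3 st.py; python3 -m handwheel '1 0 0 0 0.03'>/dev/null; python3 st.py;  python3 -m handwheel '1 0 0 0 0.03'>/dev/null; python3 st.py
```

```text
grip_force: 68.1
12.15 q6 -0.6012618131639333 M [-0.3319635   0.69420638  0.02247657] F [-3.72217937 -1.11163777  9.92364934] yaw 2.201061526231887 [549.72336583  40.20260407  60.3321082 ]
12.275 q6 -0.5707739812681137 M [-0.26998033  0.73383034  0.04544485] F [-3.19896294 -1.35295729 10.82250147] yaw 2.170697669577003 [549.69498845  40.18353858  60.32133696]
12.4 q6 -0.5405521417280938 M [-0.30043549  0.73037587  0.14558318] F [-3.81401419 -0.91612976 10.56112634] yaw 2.1405109014481853 [549.68645024  40.18401817  60.33176035]
```

```bash
for i in 1 2 3; do python3 -m handwheel '1 0 0 0.005 0.03'>/dev/null; python3 st.py|cut -c1-150; done
```

```text
12.525 q6 -0.5105395536039287 M [-0.30918617  0.79161105  0.13415039] F [-3.86923065 -1.08601536 10.49832353] yaw 2.110472925225159 [549.66255407  40.
12.65 q6 -0.48053809998567976 M [-0.27647354  0.83032356  0.10669877] F [-3.90307589 -1.39069412  9.89557464] yaw 2.0805102337353696 [549.66411172  40
12.775 q6 -0.4505159745809821 M [-0.31566148  0.84125342  0.20657787] F [-5.09939717 -1.44578358 11.38203818] yaw 2.050419263433065 [549.66891953  40.
```

Run:
```python
from h import *
a=cv2.imread('pics/c4.png')
i=r.snapshot('side')[:,:,::-1][190:290,240:360];b=cv2.resize(i,None,fx=5,fy=5,interpolation=cv2.INTER_CUBIC)
w=r.snapshot('wrist')[:,:,::-1]
z=cv2.resize
k=lambda m:z(m[300:480,180:400],(400,328),interpolation=cv2.INTER_CUBIC)
w=z(w[220:380,200:440],(400,267))
o=np.hstack([np.vstack([k(a),w]),np.vstack([k(b),z(cv2.imread('pics/w3.png')[220:380,200:440],(400,267))])]);cv2.imwrite('pics/c5.png',o)
```

```text
(no output)
```

View pics/c5.png

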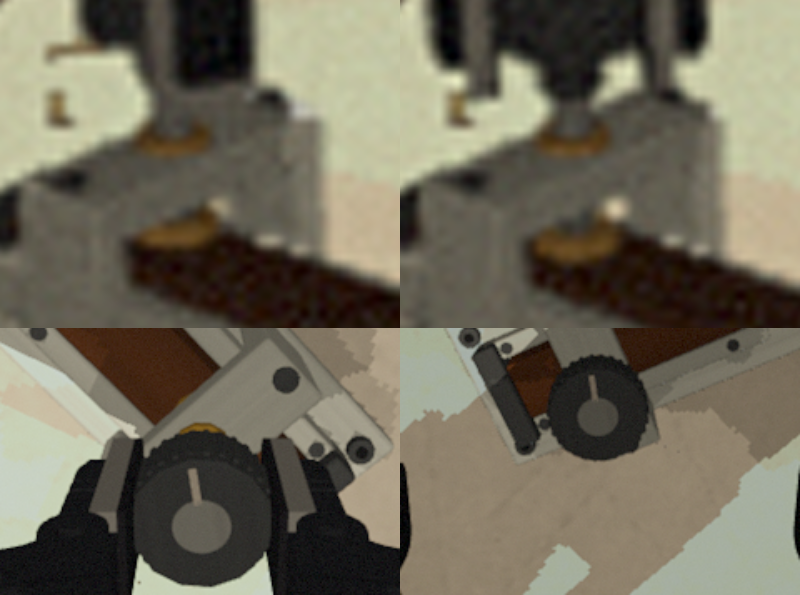

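The fingers kept the head mark at the same angle, so there was no slip, and the foot has come down to the strip or nearly so. I'll go on in small steps, also reading the joint 6 torque.

```bash
cat > st2.py <<'E'
from h import *
s=r.observe();print(s['t'],'q6 %.3f Mz %.3f e6 %.3f Fz %.1f'%(s['q'][5],s['moment'][2],s['joint_efforts'][5],s['wrist_force'][2]))
E
python3 st2.py; for i in 1 2 3 4; do python3 -m handwheel '1 0 0 0.005 0.03'>/dev/null; python3 st2.py; done
```

```text
12.875 q6 -0.451 Mz 0.079 e6 0.167 Fz 10.9
13.0 q6 -0.421 Mz 0.132 e6 -0.173 Fz 11.5
13.125 q6 -0.391 Mz 0.167 e6 -0.100 Fz 11.8
13.25 q6 -0.361 Mz 0.145 e6 -0.094 Fz 12.0
13.375 q6 -0.331 Mz 0.175 e6 -0.089 Fz 12.7
```

```bash
for i in 1 2 3 4; do python3 -m handwheel '1 0 0 0.005 0.03'>/dev/null; python3 st2.py; done
```

```text
13.5 q6 -0.301 Mz 0.189 e6 -0.084 Fz 13.1
13.625 q6 -0.271 Mz 0.153 e6 -0.079 Fz 12.6
13.75 q6 -0.241 Mz 0.209 e6 -0.074 Fz 13.8
13.875 q6 -0.211 Mz 0.184 e6 -0.069 Fz 14.5
```

Torque has risen steadily at about 0.17 N m/rad since contact near q6 = -0.97. It is now about 0.19 N m, which puts the clamping force near 65 N. Stop here and release.

```bash
python3 -m handwheel '0 0 0 0 0; 0 0 0 0 0; 0 0 0 0 0; 0 0 0 0 0; 0 0 0 0 0; 0 0 0 0 0; 0 0 0 -3 0; 0 0 0 -8 0; 0 0 0 -12 0; 0 0 0 -12 0; 0 0 0 -12 0'
python3 - <<'E'
from h import *
c=r.camera_info('wrist');cv2.imwrite('pics/w6.png',r.snapshot('wrist')[:,:,::-1])
i=cv2.imread('pics/w6.png')
# head mark angle / strip end check by colour: brown pixels far extents in jig frame
h=cv2.cvtColor(i,cv2.COLOR_BGR2HSV);m=((h[...,0]<12)&(h[...,1]>150)&(h[...,2]>25)).astype(np.uint8)
p=np.argwhere(m)[:,::-1];q=onz(c,p,26)
th=-.3446;t=np.array([530.37,46.55]);Rz=np.array([[np.cos(th),-np.sin(th)],[np.sin(th),np.cos(th)]])
j=(q[:,:2]-t)@Rz;j=j[(abs(j[:,1])<12)&(abs(j[:,0])<110)];print(len(j),np.percentile(j[:,0],[.5,99.5]))
E
```

```text
t: 15.25
ee_pos: [549.0, 40.7, 177.9]
tcp_rot: [-0.0, 0.617, 0.787, -0.0]
wrist_force: [-0.2, -1.1, -0.1]
gripper_width: 1.0
grip_force: 0.0
1605 [-64.71340406  53.32845782]
```

The strip spans x = -65 to 53 mm in the jig frame, so it is home, and the robot is clear. Hand in.

```bash
python3 -c "
from cell import r
print(r.hand_in())"
```

```text
the job is handed in; nothing more can be done
None
```

I slid the walnut strip home against the end stop, clamped it to about 65 N (estimated from the torque), let go, backed the arm clear and handed the job in at about 15 s; the hand-in returned no verdict.

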